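# Clear the cover, align the quarter-turn fastener and hold the cover home

## Task

Two things were left on the module's red cover: first put the copper contact link into the yellow parts bin and the steel socket into the blue tool bin. Then turn the quarter-turn fastener on the still-raised cover clockwise until its white slot line is in line with the two white marks on the cover, let go of it, and press on the yellow pad with the fingertips, gently, until the cover sits fully home on the grey frame. Finish while still holding the cover pressed down there, with the fastener still in line; leave the spray can, the brass roller and the screwdriver alone.

Things in the scene. Friction and masses are not known exactly. Their poses are not given: they have to be found in the camera images.
- module: grey steel control module, fixed to the bench, 220 (x) x 260 (y) x 80 high; origin at the centre of its underside; upright, yaw varies. Its top is the frame above which the red cover rides: the cover's top face is 94 mm above the module's origin when raised, 86 mm when home; it cannot tilt.
- cover: red cover (with the fastener and yellow pad), 210 x 250 x 6; origin at the centre of its underside, axes as the module's. Origin 88 mm above the module's when raised on springs, 80 mm when fully home (8 mm straight down, hard stop). Beyond its weight it takes about 5 N to begin to move, 9 N to reach home; springs back up when let go. The two loose things lie on it.
- fastener (a joint): angle of the quarter-turn fastener, rad, counter-clockwise positive seen from above; 0 = slot line in line with the two white marks (along the module's x axis). Starts between 0.8 and 1.3, so turn it clockwise; it can overshoot to -0.4, with no stop or click at 0. Light friction (0.04 N m) keeps it where it is left. It blocks the cover in no position.
- fastener_top (a point): centre of the top face of the fastener's black grip bar, on the turning axis, 62 mm towards -x from the cover's centre. Bar 36 long x 12 wide, top 32 mm above the cover's top face; at its foot a steel disc, 40 diameter x 8 high. A white slot line runs along the bar's length; the bar lies along the module's x axis turned by fastener.
- press_pad (a point): centre of the top face of the round yellow pad fixed on the cover, 44 mm diameter, 3 thick; 45 mm towards the module's +x from the cover's centre. The place to press; 12 to 20 N is a good push, more than 60 N cracks it.
- link: loose solid copper contact link, block 50 (x) x 22 (y) x 16 high, about 150 g, with two dark dots on top; lies flat on the cover; origin at its centre.
- socket: loose steel wrench socket, upright cylinder 28 diameter (25 in its upper 14 mm) x 36 high, about 90 g, standing on the cover, dark opening on top; origin at its centre.
- parts_bin: yellow open bin for copper parts, fixed to the bench, outside 130 (x) x 110 (y) x 50 high, walls and floor 4 thick; origin at the centre of its underside.
- tool_bin: blue open bin for tools, fixed to the bench, same size as the yellow one; origin at the centre of its underside. Which side of the module has which bin varies.
- spray_can: bystander: blue spray can, 60 diameter x 130 high, beyond the module; origin at the centre of its underside. Must not be shifted.
- roller: bystander: stepped brass roller wheel, 56 diameter x 20 high, beyond the module; origin at the centre of its underside. Must not be shifted.
- screwdriver: bystander: red-handled screwdriver lying beyond the module; origin at the middle of its underside. Must not be shifted.
Things that resemble listed ones, but are neither listed nor needed, are in the scene too. Several things have the shape of the link; the one meant has the colours described above. Several things have the shape of the socket; the one meant has the colours described above.

How it is judged:
By the outcome, as a careful person would: the job done as asked, in the order asked, and still so for the second after the job is handed in, while the arm keeps its last pose, push and grip.
It also fails if it takes over 67 s, if anything falls off the work surface, if the arm or the gripper's body presses on something with over 40 N, if the wrist force passes 120 N, or if a joint passes its speed limit or range.

## Robot

A 6-joint arm with a two-finger parallel gripper is mounted at the origin on the work surface. World frame = base frame: x ahead of the robot, y to its left, z up, the work surface at z = 0. Lengths are in m, angles in rad, forces in N, time in s.
With the tool pointing down it reaches from about 0.4 to 0.925 m from the base axis. Payload 3.4 kg.
Tool frame: the origin (TCP) lies between the finger pads, 19 mm behind the fingertips; this is the grasp point; z points along the fingers, y is the line along which they close (so a half turn about z gives the same grasp; the last joint's range is limited). The gripper opens to 85 mm and grips with 20 to 120 N. Pads are 22 mm wide; open, the fingers measure 114 mm over their backs; the gripper's body (76 mm by 85 mm) begins 54 mm behind the grasp point. The pads swing forward as they close: fully open they stand 13 mm farther back than shut.
Start: joints at [1.135, 0.307, 1.506, -0, 1.328, -0.073], TCP at [0.204, 0.538, 0.25] pointing down, gripper open.
Joint ranges: [-3.12, 3.12], [-1.05, 2.28], [0.14, 2.33], [-1.42, 4.57], [0.1, 2.73], [-2.68, 2.68]. Speed limits (rad/s): [2.57, 2.57, 3.14, 3.14, 3.14, 3.14].

## Interface

Orientations are given as a 3x3 rotation matrix whose columns are the frame's x, y, z axes.
In Python, from plant import movep, move_linear, set_joints, grip, wait, inverse_kinematics, grab_frame, camera_info, IKError, sign_off, search_frame, silhouettes, landmark_of, current_time, current_joint_pos, current_qd, current_joint_efforts, current_tcp_pos, current_eef_rot, current_force, current_ft_torque, current_finger_gap, current_grasp_force gives the robot as it stands. The module is installed in compiled form; this text tells all that it offers. Calls block until the motion is done:
- movep(position, orientation): joint-space move of the TCP to a pose.
- move_linear(position, orientation=None, vel=0.15, force_limit=None): straight line of the TCP; orientation=None keeps the orientation; vel is the mean speed in m/s. With force_limit (N) it stops when the force on the tool has changed by that much, and returns True; else False.
- set_joints(angles): joint-space move.
- grip(opening, newtons=None): finger opening in m; newtons is the grip in N (None keeps the last); returns when the fingers have stopped.
- wait(seconds).
- inverse_kinematics(position, orientation): joint angles nearest the present ones, or None.
- grab_frame(name): name is "scene" or "top"; returns the picture (480x640x3 uint8, red, green, blue); there is no depth.
- camera_info(name): a dict with "vertical_fov" (degrees; the focal length in pixels is half the picture's height over the tangent of half this angle, whatever the lens; pixels are square), "cx", "cy" (the principal point, pixels), "T" (4x4, takes a point from camera to world coordinates). Camera axes: x right, y up, looking along -z (the intrinsics and any distortion apply to the point x, -y, -z); pixel columns grow to the right and rows downward; lengths in m; the calibration is good to about 2 mm. A picture is of the moment at which its call begins. camera_info takes no time and is no camera call.
A pose or a line that the arm cannot do raises IKError and nothing moves.
- sign_off(): hands the job in; it is judged then, once.
Trained networks look in the newest picture that a camera, given by its name, has taken for a name from the list of things; names that differ only in an ending like _2 or _b are one class to them, and where a whole thing is asked for, a point or a joint stands for the part that bears it (a point fixed in the world has none). Each returns a list of dicts, best first, with "score" (0 to 1); they miss things now and then, are a little off and sometimes report something else, mostly with a low value. They report only what shows in the picture. A call takes as long as a camera call. They do not tell look-alikes from the thing itself.
- search_frame(camera, label): "bbox" ([left, top, right, bottom] as shares, 0 to 1, of the picture: columns of its width, rows of its height, round what is visible of it).
- silhouettes(camera, label): "mask" (480x640 bool, what is visible of it) and "bbox" ([left, top, right, bottom] as shares, 0 to 1, of the picture: columns of its width, rows of its height, round what is visible of it).
- landmark_of(camera, label): "centre" ([column, row] as shares, 0 to 1, of the picture: columns of its width, rows of its height: a listed point, or the origin of a listed thing).
Readings, each from a call of its own:
- current_time(): time.
- current_joint_pos(): joint angles.
- current_qd(): joint speeds.
- current_joint_efforts(): joint torques, N m.
- current_tcp_pos(): TCP position.
- current_eef_rot(): TCP orientation.
- current_force(): force on the tool from outside, world axes, zero at the start.
- current_ft_torque(): the same for the moment, N m.
- current_finger_gap(): finger opening in m.
- current_grasp_force(): force on a finger pad.
Only numpy, scipy, OpenCV 4.12 (cv2) and the standard library are available. Lean on these libraries where they do the work, as an engineer would, in place of code of your own. Each camera call takes 0.05 s, during which the arm holds its last target. There are 200 camera calls.

## Working session

There is one attempt and no reset: what is moved stays moved. The work goes in short steps, each a Python script; the robot and the scene stay as the last script left them, time stands still between calls to the robot, and variables do not carry over. Pictures are saved under pics/ and viewed, at most 10 in all, crops included, and the job is handed in when it is done.

```bash
mkdir -p pics; python3 - <<'E'
from plant import *
import cv2
for n in ("scene","top"):
    im=grab_frame(n); cv2.imwrite(f"pics/{n}0.png",im[:,:,::-1])
    print(n,camera_info(n))
    for l in ("module","cover","link","socket","parts_bin","tool_bin","fastener_top","press_pad"):
        print(l,[(round(d["score"],2),round(d["centre"][0]*640,1),round(d["centre"][1]*480,1)) for d in landmark_of(n,l)])
print(current_time())
E
```

```text
scene {'vertical_fov': 54.11753543369487, 'cx': 312.4052981748276, 'cy': 239.70148149796375, 'T': array([[-0.81603279, -0.34557935,  0.46331997,  1.01694713],
       [ 0.57773754, -0.4632554 ,  0.67202214,  0.58212477],
       [-0.0176015 ,  0.81606945,  0.57768577,  0.60676639],
       [ 0.        ,  0.        ,  0.        ,  1.        ]])}
module [(0.81, 335.7, 264.2)]
cover [(0.58, 341.8, 234.3)]
link [(0.89, 414.1, 326.9), (0.67, 375.9, 243.5)]
socket [(0.7, 220.3, 262.8), (0.63, 300.9, 223.9)]
parts_bin [(0.58, 280.7, 201.1)]
tool_bin [(0.56, 503.1, 353.8)]
fastener_top [(0.73, 359.4, 207.2)]
press_pad [(0.69, 324.5, 239.4)]
top {'vertical_fov': 55.02518369745508, 'cx': 319.89217418003244, 'cy': 229.57469158447074, 'T': array([[ 0.01356356,  0.99023925, -0.13871648,  0.51165281],
       [-0.99989585,  0.01274814, -0.00676515,  0.00254589],
       [-0.00493074,  0.13879379,  0.99030903,  0.93380709],
       [ 0.        ,  0.        ,  0.        ,  1.        ]])}
module []
cover [(0.85, 326.9, 274.0)]
link [(0.75, 290.4, 291.7), (0.51, 223.3, 278.5), (0.17, 326.6, 274.4)]
socket [(0.69, 356.3, 243.6), (0.5, 400.5, 177.5)]
parts_bin [(0.62, 475.6, 298.7)]
tool_bin [(0.74, 162.5, 313.6)]
fastener_top [(0.59, 334.6, 309.2)]
press_pad [(0.93, 322.4, 249.5)]
0.9
```

View pics/scene0.png

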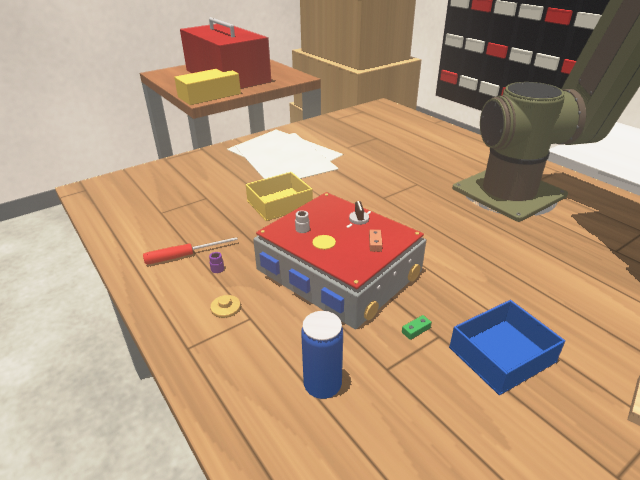

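View pics/top0.png

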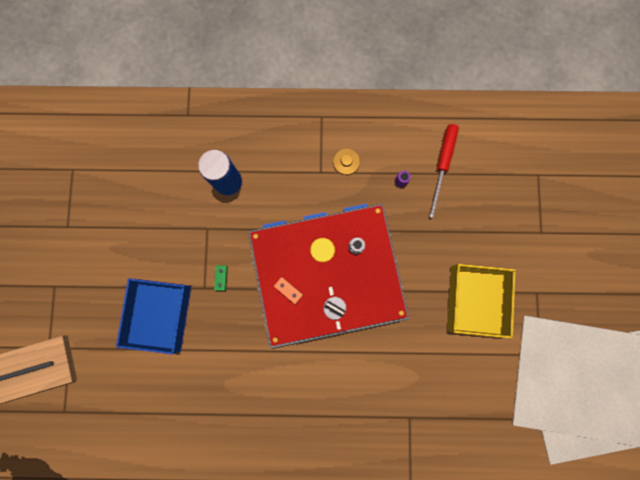

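Scene view: copper link on the cover at (376,240), green look-alike on the bench at (416,327). Steel socket on the cover at (302,222), purple look-alike at (217,262). Top view: copper link (288,291) vs green (221,278); steel socket (357,245) vs purple (402,179). Yellow bin is at (482,301), blue bin at (154,316). I choose the copper link and steel socket on the cover, and check them in a crop.

```bash
cat > h.py <<'E'
from plant import *
import numpy as np, cv2
def pix2w(cam,uv,z):
    c=camera_info(cam); f=240/np.tan(np.radians(c["vertical_fov"])/2)
    uv=np.atleast_2d(uv).astype(float)
    d=np.c_[(uv[:,0]-c["cx"])/f,-(uv[:,1]-c["cy"])/f,-np.ones(len(uv))]@c["T"][:3,:3].T
    o=c["T"][:3,3]
    return o+d*((z-o[2])/d[:,2])[:,None]
def w2pix(cam,p):
    c=camera_info(cam); f=240/np.tan(np.radians(c["vertical_fov"])/2)
    q=(np.atleast_2d(p)-c["T"][:3,3])@c["T"][:3,:3]
    return np.c_[c["cx"]+f*q[:,0]/-q[:,2],c["cy"]-f*q[:,1]/-q[:,2]]
def down(yaw):  # tool down, tool y axis (closing) at angle yaw in world
    y=np.array([np.cos(yaw),np.sin(yaw),0]); z=np.array([0,0,-1.]); x=np.cross(y,z)
    return np.c_[x,y,z]
E
python3 - <<'E'
from h import *
np.set_printoptions(precision=4,suppress=True)
im=cv2.imread("pics/top0.png"); 
cr=cv2.resize(im[200:350,245:410],None,fx=4,fy=4,interpolation=cv2.INTER_CUBIC); cv2.imwrite("pics/crop0.png",cr)
for n in ("top","scene"):
    grab_frame(n)
    m=silhouettes(n,"cover"); print(n,len(m),[d["score"] for d in m])
    for l,z in (("link",.110),("socket",.112),("parts_bin",.05),("tool_bin",.05),("press_pad",.097),("fastener_top",.126)):
        for d in silhouettes(n,l):
            r=cv2.minAreaRect(np.argwhere(d["mask"])[:,::-1].astype(np.float32))
            w=pix2w(n,cv2.boxPoints(r),z)
            print(l,round(d["score"],2),"px",np.round(r[0],1),"w",w.mean(0)[:2],"edge1",w[1,:2]-w[0,:2],"edge2",w[2,:2]-w[1,:2])
im=cv2.cvtColor(im,cv2.COLOR_BGR2HSV)
red=((im[...,0]<6)|(im[...,0]>174))&(im[...,1]>200)&(im[...,2]>120); red=cv2.morphologyEx(red.astype(np.uint8),cv2.MORPH_CLOSE,np.ones((9,9)))
cs=max(cv2.findContours(red,0,2)[0],key=cv2.contourArea)
b=cv2.boxPoints(cv2.minAreaRect(cs)); w=pix2w("top",b,.094); print("cover",b,w,w.mean(0),np.linalg.norm(w[1]-w[0]),np.linalg.norm(w[2]-w[1]))
ap=cv2.approxPolyDP(cs,10,True)[:,0]; print(ap,pix2w("top",ap,.094))
E
```

```text
top 3 [0.97, 0.49, 0.46]
link 0.64 px [287.5 290.3] w [0.5177 0.0641] edge1 [ 0.0183 -0.0147] edge2 [-0.0314 -0.0393]
link 0.63 px [220.2 277. ] w [0.5396 0.1847] edge1 [ 0.0463 -0.0006] edge2 [-0.001  -0.0225]
socket 0.53 px [356.  245.5] w [ 0.5988 -0.0569] edge1 [0.0234 0.0001] edge2 [ 0.0003 -0.0251]
socket 0.53 px [402.5 178. ] w [ 0.7239 -0.1415] edge1 [ 0.02   -0.0194] edge2 [-0.0158 -0.0153]
socket 0.38 px [152.5 315.9] w [0.4704 0.3004] edge1 [ 0.124  -0.0105] edge2 [-0.0165 -0.1175]
parts_bin 0.62 px [480.9 300.5] w [ 0.5046 -0.298 ] edge1 [ 0.1318 -0.0113] edge2 [-0.0059 -0.125 ]
tool_bin 0.67 px [152.9 315.9] w [0.4673 0.3222] edge1 [ 0.1331 -0.011 ] edge2 [-0.0173 -0.1251]
tool_bin 0.27 px [333. 308.] w [ 0.4861 -0.0182] edge1 [ 0.0285 -0.0281] edge2 [-0.0277 -0.0286]
press_pad 0.57 px [326.3 274.9] w [ 0.5482 -0.0045] edge1 [ 0.0586 -0.2524] edge2 [-0.2087 -0.0432]
fastener_top 0.89 px [333.5 307. ] w [ 0.49   -0.0173] edge1 [ 0.0005 -0.0364] edge2 [-0.0375 -0.0002]
fastener_top 0.61 px [327.  274.9] w [ 0.5469 -0.0054] edge1 [ 0.0537 -0.2419] edge2 [-0.199  -0.0392]
fa
[... 702 characters left out ...]
px [189.8 248.2] w [ 0.7832 -0.1888] edge1 [-0.183   0.0443] edge2 [0.015  0.0399]
press_pad 0.95 px [338.5 234.9] w [ 0.5514 -0.021 ] edge1 [-0.2201 -0.212 ] edge2 [-0.0452  0.396 ]
fastener_top 0.73 px [356.8 214.7] w [0.5147 0.0049] edge1 [-0.0495 -0.0111] edge2 [0.0266 0.0667]
cover [[248.4835 233.0034]
 [382.7366 205.2269]
 [405.8609 316.9943]
 [271.6078 344.7708]] [[ 0.6212  0.1396  0.094 ]
 [ 0.6763 -0.1075  0.094 ]
 [ 0.4732 -0.1478  0.094 ]
 [ 0.4213  0.0914  0.094 ]] [ 0.548  -0.0061  0.094 ] 0.2531731301656424 0.20711627175802821
[[380 207]
 [251 233]
 [272 344]
 [405 316]] [[ 0.6729 -0.1024  0.094 ]
 [ 0.6213  0.1349  0.094 ]
 [ 0.4226  0.0907  0.094 ]
 [ 0.4749 -0.1463  0.094 ]]
```

View pics/crop0.png

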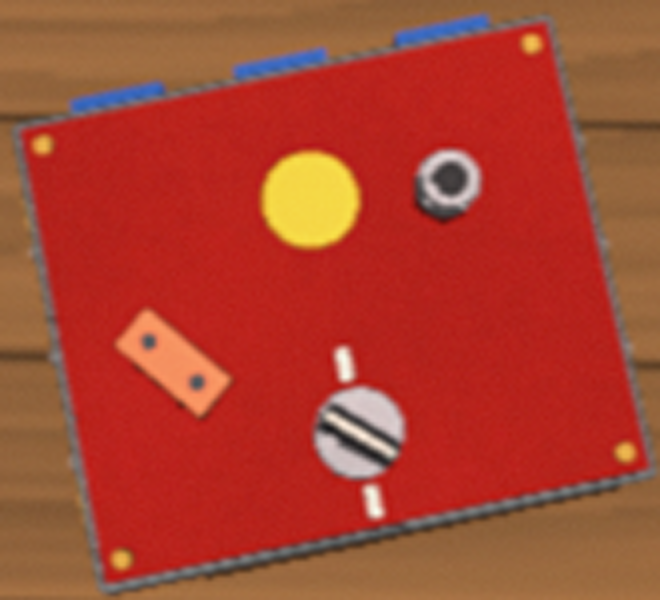

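The crop confirms it: copper link with two dark dots at (173,362), steel socket opening at (450,180), fastener bar at (361,432) running down-right, marks at (345,364) and (373,502), pad at (310,199).

```bash
cat >> h.py <<'E'
np.set_printoptions(precision=4,suppress=True)
def best(p,yaw):  # pick of the two equal grasps, smaller |j6|
    c=[(abs(q[5]),k) for k in (yaw,yaw+np.pi) if (q:=inverse_kinematics(p,down(k))) is not None]
    return min(c)[1]
E
python3 - <<'E'
from h import *
crop=lambda a:(np.array(a,float)+.5)/4-.5+[245,200]
T=lambda a,z:pix2w("top",crop(a),z)[:,:2]
ang=lambda v:np.arctan2(v[1],v[0])
s=T([[42,145],[531,44],[626,452],[121,559]],.095); print("screws",s,s.mean(0))
print("yaws",ang(s[0]-s[3]),ang(s[1]-s[2]),ang(s[0]-s[1])-np.pi/2,ang(s[3]-s[2])-np.pi/2)
m=T([[345,364],[373,502]],.0945); print("marks",m,m.mean(0),ang(m[0]-m[1]))
f=T([[333,415],[392,450]],.126); print("fast",f.mean(0),T([[361,432]],.126),ang(f[0]-f[1]))
print("disc",T([[360,433]],.102))
p=T([[310,199]],.097);print("pad",p,"pad-marks",p-m.mean(0),ang((p-m.mean(0))[0]))
l=T([[149,342],[197,382]],.110);print("link",l.mean(0),ang(l[0]-l[1]),T([[147,309],[231,381],[204,417],[114,346]],.11).mean(0))
print("socket",T([[450,180]],.130))
im=cv2.cvtColor(cv2.imread("pics/scene0.png"),cv2.COLOR_BGR2RGB)
# cross-check predicted scene pixels
for n,q in (("pad",[*p[0],.097]),("link",[*l.mean(0),.11]),("sock",[*T([[450,180]],.130)[0],.13])): print(n,w2pix("scene",q))
for q,n in ((f.mean(0),"f"),(l.mean(0),"l"),(T([[450,180]],.130)[0],"s")):
  for y in (0,np.pi/2): print(n,y,inverse_kinematics([*q,.2],down(y)))
E
```

```text
screws [[ 0.6159  0.127 ]
 [ 0.6659 -0.0974]
 [ 0.4808 -0.1393]
 [ 0.4308  0.0857]] [ 0.5484 -0.006 ]
yaws 0.21956627152677266 0.22225648857479766 0.2188715678808799 0.21862905513891517
marks [[ 0.5182 -0.0131]
 [ 0.4572 -0.0262]] [ 0.4877 -0.0196] 0.21224317439428964
fast [ 0.4887 -0.0203] [[ 0.4889 -0.0197]] 1.0538226621304099
disc [[ 0.4878 -0.0199]]
pad [[0.5925 0.0037]] pad-marks [[0.1048 0.0233]] 0.2190371866786585
link [0.5179 0.0635] 0.8978521424793966 [0.5174 0.0631]
socket [[ 0.5985 -0.0576]]
pad [[323.7119 240.4268]]
link [[375.4681 235.7344]]
sock [[302.1213 212.5861]]
f 0 [-0.1279  0.235   1.7524 -0.      1.1542 -0.1279]
f 1.5707963267948966 [-0.1279  0.235   1.7524 -0.      1.1542 -1.6987]
l 0 [ 0.041   0.2785  1.6878 -0.      1.1752  0.041 ]
l 1.5707963267948966 [ 0.041   0.2785  1.6878 -0.      1.1752 -1.5298]
s 0 [-0.1662  0.3831  1.5205 -0.      1.2379 -0.1662]
s 1.5707963267948966 [-0.1662  0.3831  1.5205 -0.      1.2379 -1.737 ]
```

```bash
cat >> h.py <<'E'
def pick(xy,yaw,ztcp,opening,ztop=.19):
    y=best([*xy,ztop],yaw); grip(opening,40)
    movep([*xy,ztop],down(y))
    hit=move_linear([*xy,ztcp],vel=.08,force_limit=3)
    grip(0.0,40)
    print("hit",hit,"tcp",current_tcp_pos(),"gap",current_finger_gap(),"F",current_grasp_force())
    move_linear([*xy,.22],vel=.2)
    print("lifted gap",current_finger_gap(),"t",current_time())
def drop(xy,yaw,zrel,opening):
    y=best([*xy,.2],yaw)
    movep([*xy,.2],down(y)); move_linear([*xy,zrel],vel=.15,force_limit=10)
    print("gap",current_finger_gap(),current_tcp_pos()); grip(opening); move_linear([*xy,.2],vel=.25); print("t",current_time())
E
python3 - <<'E'
from h import *
print(current_time())
pick([.5177,.0633],.898-np.pi/2,.117,.042)
drop([.5046,-.298],0-.085+np.pi/2,.042,.045)
E
```

```text
1.7
hit False tcp [0.5182 0.0633 0.1178] gap 0.021044745737989208 F 43.91698479652405
lifted gap 0.020455715372212323 t 6.3
gap 0.020804348901197662 [ 0.5053 -0.2983  0.0428]
t 10.0
```

```bash
python3 - <<'E'
from h import *
pick([.5985,-.0576],.2195,.118,.045)
drop([.4673,.3222],-.1+np.pi/2,.040,.05)
im=grab_frame("top"); cv2.imwrite("pics/top1.png",im[:,:,::-1])
E
```

```text
hit False tcp [ 0.599  -0.0577  0.1189] gap 0.026274675233605396 F 39.31164085865021
lifted gap 0.02594389449577715 t 13.5083
gap 0.026288402246965117 [0.4681 0.3225 0.0408]
t 17.3667
```

View pics/top1.png

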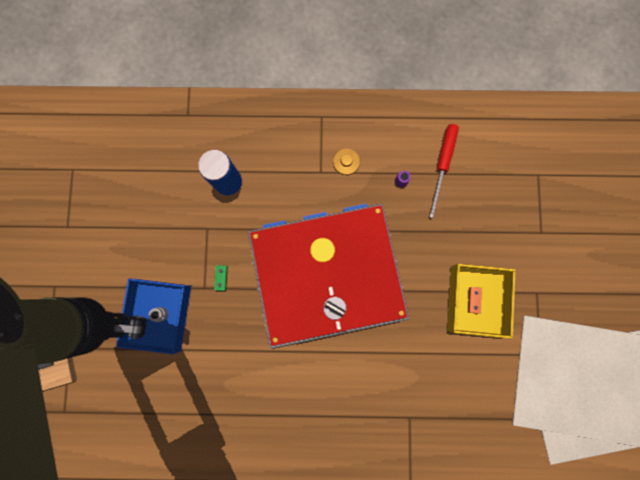

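Link is in the yellow bin at (476,300), socket in the blue bin at (157,314). Now the fastener.

```bash
python3 - <<'E'
from h import *
xy=np.array([.4877,-.0197]); y0=1.054-np.pi/2; y1=.2195-np.pi/2
grip(.034,25); movep([*xy,.19],down(y0))
print("hit",move_linear([*xy,.128],vel=.08,force_limit=3),current_tcp_pos())
grip(0.0,25); print("gap",current_finger_gap(),current_grasp_force(),current_force())
q=np.array(current_joint_pos()); qt=inverse_kinematics([*xy,.128],down(y1)); print(q,qt)
q[5]+=(y0-y1); set_joints(q); wait(.2)
R=current_eef_rot(); print("yaw",np.arctan2(R[1,1],R[0,1])+np.pi/2,current_force(),current_ft_torque())
grip(.034); move_linear([*current_tcp_pos()[:2],.2],vel=.2)
movep([.42,-.25,.25],down(y1))
im=grab_frame("top"); cv2.imwrite("pics/crop2.png",cv2.resize(im[200:350,245:410,::-1],None,fx=4,fy=4,interpolation=cv2.INTER_CUBIC)); print(current_time())
E
```

```text
hit False [ 0.4881 -0.0197  0.1283]
gap 0.01123613684654348 30.139893293380737 [ 0.4692 -0.2567  3.5665]
[-0.1271  0.32    1.8484 -0.0002  0.9712  0.3898] [-0.1269  0.3209  1.8494 -0.      0.9714  1.2244]
yaw 0.22024004566525535 [ 1.4152 -0.8604  0.6968] [-0.2236 -0.0752  0.0529]
23.1417
```

View pics/crop2.png

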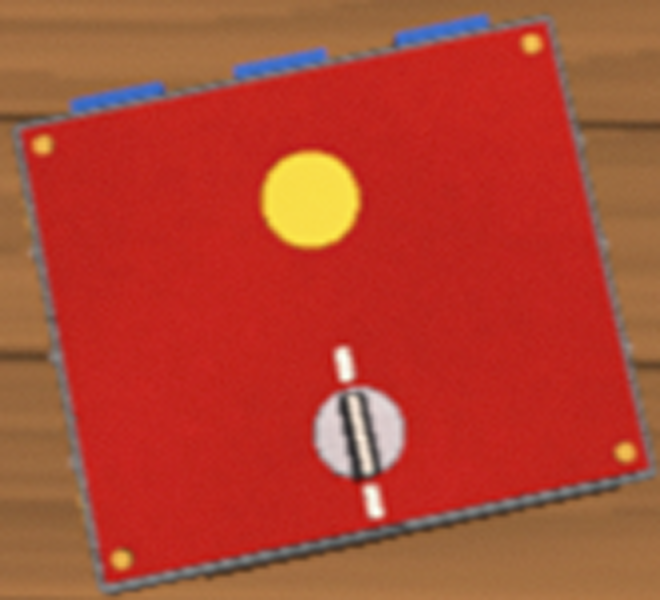

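The slot line now runs (353,396)–(368,474), which looks in line with the marks at (345,364) and (373,502). I'll measure the angle, then press.

```bash
python3 - <<'E'
from h import *
g=cv2.imread("pics/crop2.png").astype(float)
w=(g.min(2)>175); box=np.zeros(w.shape,bool); box[385:482,335:385]=1
yy,xx=np.mgrid[:w.shape[0],:w.shape[1]]
crop=lambda a:(np.array(a,float)+.5)/4-.5+[245,200]
# slot: per-row bright-weighted centroid between the dark edges
wt=np.clip(g[...,:].mean(2)-100,0,None)
pts=[]
for r in range(404,466,4):
    c0=int(353+(r-396)*.195); xs=np.arange(c0-6,c0+7); k=g[r,xs].mean(1); k=k-k.min(); pts.append([(xs*k).sum()/k.sum(),r])
P=pix2w("top",crop(pts),.126)[:,:2]; v=cv2.fitLine(P.astype(np.float32),cv2.DIST_L2,0,.01,.01).ravel(); a=np.arctan(v[1]/v[0])
mk=(g.min(2)>120); M=[np.c_[xx[b],yy[b]].mean(0) for b in (mk&(yy>335)&(yy<385)&(xx>325)&(xx<365)&(yy<383), mk&(yy>484)&(yy<525)&(xx>355)&(xx<395))]
m=pix2w("top",crop(M),.0945)[:,:2]; am=np.arctan2(*(m[0]-m[1])[::-1])
print("slot",a,"marks",M,am,"rel .2195:",a-.2195)
if abs(a-.2195)<.035:
    xy=[.5925,.0035]; y=best([*xy,.16],.2195-np.pi/2)
    grip(0.0,25); movep([*xy,.17],down(y)); move_linear([*xy,.124],vel=.1); wait(.2); F0=np.array(current_force())
    hit=move_linear([*xy,.098],vel=.015,force_limit=15); wait(.3)
    print(hit,current_tcp_pos(),np.array(current_force())-F0,F0,current_time())
E
```

```text
slot 0.22362661 marks [array([344.1389, 364.0528]), array([373.085 , 501.2024])] 0.22019963950874197 rel .2195: 0.0041266084
True [0.5925 0.0035 0.1084] [-2.1169  0.0711  8.8419] [ 0.4013 -0.0818  0.3609] 27.0167
```

The force relaxed to about 9 N, so I'll add small steps down until the settled push is about 15 N.

```bash
python3 - <<'E'
from h import *
z=current_tcp_pos()[2]
for i in range(14):
    f=current_force()[2]; print(round(f,2),current_tcp_pos()[2])
    if f>14: break
    z-=.0003; move_linear([.5925,.0035,z],vel=.01); wait(.25)
wait(1); print(current_force(),current_tcp_pos(),current_time())
for n in ("top","scene"): cv2.imwrite(f"pics/{n}3.png",grab_frame(n)[:,:,::-1])
a=cv2.imread("pics/top3.png")[200:350,245:410]; b=cv2.imread("pics/scene3.png")[170:330,240:440]
cv2.imwrite("pics/both3.png",np.hstack([cv2.resize(a,(396,360),interpolation=2),cv2.resize(b,(400,360),interpolation=2)]))
E
```

```text
9.2 0.10839054029340439
8.52 0.1091985164289408
9.01 0.10892589829860408
9.46 0.10862029582075897
8.85 0.10835097689832862
8.24 0.10807200899382693
9.01 0.10780538586187721
10.46 0.10776176589900802
12.02 0.10772486381585289
13.54 0.10771714022085221
16.1 0.1077161562986306
[-4.7303  0.4975 16.3891] [0.5926 0.0035 0.1077] 33.0333
```

View pics/both3.png

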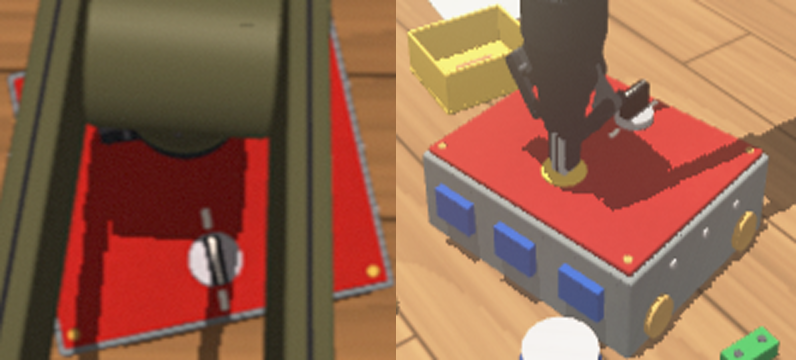

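The cover sits flush on the frame: z stopped falling while the force climbed to 16 N, which is the hard stop. The fingertips are on the pad at (563,172) and the slot line is in line with the marks at (215,258).

```bash
python3 -c "
from plant import *
print(current_force(),sign_off())"
```

```text
the job is handed in; nothing more can be done
[-4.54863377  0.82786348 15.36460859] None
```

The job is handed in: the copper link is in the yellow bin and the steel socket in the blue bin. The fastener was within about 0.004 rad of its marks before pressing and still looked in line afterwards. The cover is held fully home with about 15 N on the yellow pad, at about 33 s of the 67 s allowed.

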